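# Press the minute hand home on a clock movement

## Task

First close the vice's cam lever all the way to its stop so that the clock movement is gripped. Then take the sprung hand pusher, the stout one in the tool block, and with it press the minute hand fully home: hold the pusher upright with its tip centred on the hand's boss in the middle of the dial, pressing lightly so that its sprung plunger is pushed partway in and never bottoms. Finish while still holding it there with that light push; do not touch the clock with the gripper and leave everything else on the bench where it is.

Things in the scene. Friction and masses are not known exactly. Their poses are not given: they have to be found in the camera images.
- vice: Cam vice screwed to the bench. Base plate 86 x 176 mm, 20 mm high, from y = -104 to +72 mm. Origin on the bench below the centre of the closed V jaws; z up. Fixed V jaw at +y, sliding one at -y, both 72 mm wide and rising to 38 mm above the bench. Two lugs reach x = +-61 mm at y = 35 mm, 13 mm high.
- lever (a joint): Cam lever of the vice, turning about an upright pivot behind the sliding jaw. 0 = open (points along the vice's -x, towards the robot); 1.571 rad = its stop, closed (points along the vice's -y, away from the jaws). Grows counter-clockwise from above; starts at 0 to 0.3. Turns with about 0.1 N m, stays where left; its cam drives the sliding jaw 5 mm in, gripping the clock.
- lever_hinge (a point): Pivot of the cam lever at the top of the vice's base plate, 20 mm above the bench, 80 mm from the vice's origin along its -y. Its axes are the vice's. Upright axis of turning.
- lever_grip (a point): Middle of the lever's black upright grip: a round post 16 mm across, 70 mm from the pivot, from 27 to 61 mm above the bench (this point 46 mm above the bench). The flat lever arm below it is 12 mm wide, its top 32 mm above the bench. Turns with the lever.
- clock: Desk-clock movement lying face up, loose between the V jaws on the vice's plate (20 mm above the bench) with about 2 mm of play. Round, 70 mm across, 24 mm high, white dial with 12 markers; bezel and glass are off. Origin at the centre of its underside, z up through the dial's centre. 0.26 kg.
- minute_hand (a joint): How far the clock's minute hand has been pressed down on its centre post: 0 = as it starts, proud; 0.004 m = fully home. It needs about 2 N to move and stays where it is left.
- boss_top (a point): Centre of the top of the minute hand's round boss, in the middle of the dial; the boss is 11 mm across, 6 mm high, flat on top. 59 mm above the bench when proud, 55 mm when home. This is the spot to press.
- pusher: Hand pusher, the stoutest tool in the tool block: round knurled steel handle 18 mm across, 70 mm long; below it a sleeve 12 mm across, 22 mm long, then a sprung white plunger 9 mm across, flat-ended. Origin at the centre of the handle's lower end (a shoulder resting on the block, 55 mm above the bench), z up along the tool to the handle's top. 0.11 kg.
- plunger (a joint): How far the pusher's sprung plunger is pushed in: 0 = out, 0.010 m = bottomed (then the tool is rigid). Force on it: 1.5 N to start it, plus 0.5 N per mm.
- pusher_tip (a point): Centre of the plunger's flat end, 42 mm below the pusher's origin when the plunger is out.
- tool_block: Wooden block fixed to the bench, 62 x 172 mm, 55 mm high, long way along its y; three upright holes 13.5 mm wide right through at y = -55, 0 and +55 mm. The pusher, a screwdriver and a pin vise stand in them, in any order. Origin at the centre of its underside.
- screwdriver: Slim steel screwdriver, 9 mm shaft, swivelling black head, standing in the tool block; collar on the block's top, 80 mm above it. Stays where it is.
- pin_vise: Slim brass pin vise, 10 mm shaft with a round ball end, standing in the tool block, 62 mm above it. Stays where it is.
- bezel: Brass bezel ring of the clock, 76 mm across, 8 mm high, lying on the bench between the vice and the tool block; origin at the centre of its underside. Stays where it is.
- loupe: Black eye loupe, up to 38 mm across, 38 mm high, standing; origin under its centre. Stays where it is.
- tweezers: Steel tweezers lying flat, about 125 mm long, 8 mm high. Stays where it is.
- oil_pot: Small round amber glass jar with a steel lid, 40 mm across, 38 mm high. Stays where it is.
- dust_cover: Clear dust dome with a button on a black round base, 60 mm across, 42 mm high. Stays where it is.
Things that resemble listed ones, but are neither listed nor needed, are in the scene too. Leave any blue or turquoise look-alike of the pusher alone.

How it is judged:
By the outcome, as a careful person would: the job done as asked, in the order asked, and still so for the second after the job is handed in, while the arm keeps its last pose, push and grip.
It also fails if it takes over 51 s, if anything falls off the work surface, if the arm or the gripper's body presses on something with over 40 N, if the wrist force passes 120 N, or if a joint passes its speed limit or range.

## Robot

A 6-joint arm with a two-finger parallel gripper is mounted at the origin on the work surface. World frame = base frame: x ahead of the robot, y to its left, z up, the work surface at z = 0. Lengths are in m, angles in degrees, forces in N, time in s.
With the tool pointing down it reaches from about 0.325 to 0.85 m from the base axis. Payload 4.4 kg.
Tool frame: the origin (TCP) lies at the very end of the fingers, on their centre line; the grasp point (between the pads) lies 19 mm behind it; z points along the fingers, y is the direction in which the jaws open and shut (so a half turn about z gives the same grasp; the last joint's range is limited). The gripper opens to 94 mm and grips with 3 to 60 N. Pads are 16 mm wide; open, the fingers measure 119 mm over their backs; the gripper's body (75 mm by 177 mm) begins 78 mm behind the grasp point.
Start: joints at [68.211, 11.837, 88.321, -0, 79.842, -8.623], TCP at [0.131, 0.56, 0.205] pointing down, gripper open.
Joint ranges: [-156.59, 156.59], [-49.26, 127.26], [12.9, 141.05], [-63.56, 243.56], [4.71, 150.69], [-161.64, 161.64]. Speed limits (degrees/s): [159.86, 159.86, 180, 180, 180, 180].

## Interface

Orientations are given as [roll, pitch, yaw] about the fixed x, y, z axes, in that order (R = Rz(yaw) Ry(pitch) Rx(roll)).
In Python, from station import bot gives the robot as it stands.
- The arm moves only by the tool send_rows, never from a script. Its argument "targets" is a list that holds one entry, the list of rows, each a list of 4 numbers: the shift along the world's x, y, z in mm, then the turn about the world's z in rad. In form: [[[x, y, z, turn], ...]]. A call has 1 to 12 rows; each row shifts and turns the commanded pose from where the row before left it; what a row does not reach is not made up. A row lasts 1/10 s, in which the tool goes at most 50 mm and 8.59 degrees, less where a joint would pass 70% of its speed; a pose out of reach is approached as far as the arm can. A call with a gripper value outside its range is refused whole. "jaw" is the closure, from 0 (fully open) to 1 (shut), set as the call begins (left out, the last holds). The fingers move at their own pace and stop on an object; "squeeze" is the grip in N (left out, the last holds). Time passes only in rows, so rows that do not move let the fingers close. It gives the time, the measured TCP pose, the force and the opening at its end, in the units of the state.
- bot.get_obs(): the state, without advancing time (a new reading comes with each control period).
- bot.capture(name): name is "scene" or "side" or "wrist"; returns the picture (420x560x3 uint8, blue, green, red); there is no depth.
- bot.calibration(name): a dict with "K" (3x3 intrinsics, pixels), "view" (4x4, takes a point from world to camera coordinates); the wrist camera has in their place "mount" (4x4, takes a point from camera to tool coordinates, whose origin is the TCP and whose axes are the flange's). Camera axes: x right, y up, looking along -z (the intrinsics and any distortion apply to the point x, -y, -z); pixel columns grow to the right and rows downward; lengths in m; the calibration is good to about 2 mm. A picture is of the moment at which its call begins: read the wrist's pose just before it. calibration takes no time and is no camera call.
- bot.job_done(): hands the job in, once; it reports no verdict.
Trained networks look in the newest picture that a camera, given by its name, has taken for a name from the list of things; names that differ only in an ending like _2 or _b are one class to them, and where a whole thing is asked for, a point or a joint stands for the part that bears it (a point fixed in the world has none). Each returns a list of dicts, best first, with "conf" (0 to 1); they miss things now and then, are a little off and sometimes report something else, mostly with a low value. They report only what shows in the picture. A call takes as long as a camera call. They do not tell look-alikes from the thing itself.
- bot.outline_of(camera, query): "mask" (420x560 bool, what is visible of it) and "uv" ([column, row] in pixels, amid what is visible of it).
The state is a dict: "time_s": time; "qpos": joint angles; "qd": joint speeds; "joint_efforts": joint torques, N m; "ee_pos": TCP position; "eef_rot": TCP orientation; "wrist_force": force on the tool from outside, world axes, zero at the start; "ft_torque": the same for the moment, N m; "grip_width": finger opening in m.
Only numpy, scipy, OpenCV 4.12 (cv2) and the standard library are available. Lean on these libraries where they do the work, as an engineer would, in place of code of your own. Each camera call takes 0.05 s, during which the arm holds its last target. There are 200 camera calls.

## Working session

There is one attempt and no reset: what is moved stays moved. The work goes in short steps, Python scripts to look and compute and a tool call to move; the robot and the scene stay as the last step left them, time stands still between calls to the robot, and variables do not carry over. Pictures are saved under pics/ and viewed, about 8 in all and at most 12, crops included, and the job is handed in when it is done.

Besides the shell and the picture viewer there is one more tool, called after "Emit:" by a JSON object that holds its "fn" and its "kwargs". send_rows: Moves the arm, as the interface text tells. Its arguments: {"type":"object","properties":{"targets":{"type":"array"},"jaw":{"type":"number"},"squeeze":{"type":"number"}},"required":["targets"]}

```bash
mkdir -p pics; ls
python3 - <<'E'
from station import bot
import cv2,numpy as np
o=bot.get_obs();print({k:np.round(v,3).tolist() for k,v in o.items()})
a=bot.capture("scene");b=bot.capture("side")
cv2.imwrite("pics/scene1.png",a);cv2.imwrite("pics/side1.png",b)
for c in("scene","side","wrist"):
    k=bot.calibration(c);print(c,{q:np.round(v,4).tolist() for q,v in k.items()})
for c in("scene","side"):
    for n in["vice","lever","lever_grip","clock","boss_top","pusher","tool_block","screwdriver","pin_vise"]:
        print(c,n,[(np.round(d["uv"]).tolist(),round(d["conf"],2),int(d["mask"].sum())) for d in bot.outline_of(c,n)][:3])
E
```

```text
pics
{'time_s': 0.0, 'qpos': [68.213, 11.882, 88.403, 0.0, 79.841, -8.624], 'qd': [-0.035, 0.008, -0.013, 0.022, 0.065, -0.084], 'joint_efforts': [-0.001, -37.088, -28.141, 0.07, 0.036, -0.0], 'ee_pos': [0.131, 0.559, 0.204], 'eef_rot': [-179.875, -0.019, 166.837], 'wrist_force': [0.355, 0.915, 0.558], 'ft_torque': [0.006, 0.011, 0.02], 'grip_width': 0.094}
scene {'K': [[515.6133, 0.0, 284.3611], [0.0, 515.6133, 206.8339], [0.0, 0.0, 1.0]], 'view': [[-0.5964, 0.8027, 0.0063, 0.3471], [-0.5217, -0.3936, 0.7569, 0.2322], [0.6101, 0.4481, 0.6535, -1.6901], [0.0, 0.0, 0.0, 1.0]]}
side {'K': [[381.3556, 0.0, 276.5858], [0.0, 381.3556, 209.4236], [0.0, 0.0, 1.0]], 'view': [[-0.9857, -0.1686, -0.0066, 0.5775], [0.1213, -0.7349, 0.6673, -0.1171], [-0.1174, 0.6569, 0.7448, -1.1259], [0.0, 0.0, 0.0, 1.0]]}
wrist {'K': [[374.925, 0.0, 278.2941], [0.0, 374.925, 214.0997], [0.0, 0.0, 1.0]], 'mount': [[0.0005, 0.9651, 0.2618, 0.0762], [1.0, -0.0006, 0.0, -0.0003], [0.0002, 0.2618, -0.9651, -0.1797], [0.0, 0.0, 0.0, 1.0]]}
scene vice [([252.0, 226.0], 0.89, 1604), ([195.0, 158.0], 0.39, 105)]
scene
[... 166 characters left out ...]
_top []
scene pusher [([444.0, 302.0], 0.63, 276), ([465.0, 291.0], 0.58, 309), ([417.0, 274.0], 0.52, 224)]
scene tool_block [([395.0, 281.0], 0.65, 2501)]
scene screwdriver [([379.0, 247.0], 0.44, 147)]
scene pin_vise [([396.0, 264.0], 0.42, 141), ([316.0, 295.0], 0.23, 288)]
side vice [([283.0, 213.0], 0.84, 913)]
side lever [([298.0, 189.0], 0.63, 54)]
side lever_grip []
side clock [([272.0, 200.0], 0.72, 332)]
side boss_top []
side pusher [([262.0, 364.0], 0.56, 152), ([236.0, 351.0], 0.52, 168), ([223.0, 265.0], 0.49, 185)]
side tool_block [([261.0, 313.0], 0.81, 1955), ([208.0, 324.0], 0.3, 255)]
side screwdriver [([272.0, 277.0], 0.58, 121)]
side pin_vise [([261.0, 303.0], 0.38, 77)]
```

Run:
```python
import cv2,numpy as np
a=cv2.imread("pics/scene1.png")[130:350,170:510];b=cv2.imread("pics/side1.png")[130:420,150:430]
a=cv2.resize(a,(800,518),interpolation=cv2.INTER_CUBIC);b=cv2.resize(b,(579,600),interpolation=cv2.INTER_CUBIC)
cv2.imwrite("pics/s1.png",a);cv2.imwrite("pics/d1.png",b)
```

```text
(no output)
```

View pics/s1.png

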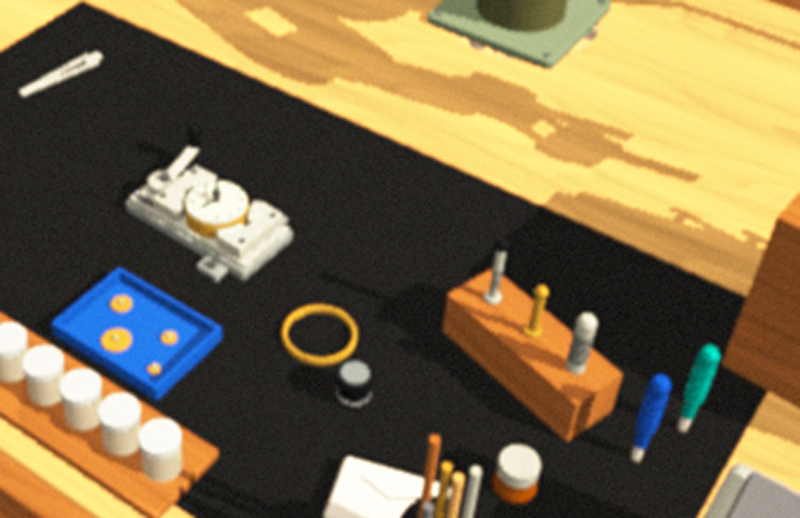

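View pics/d1.png

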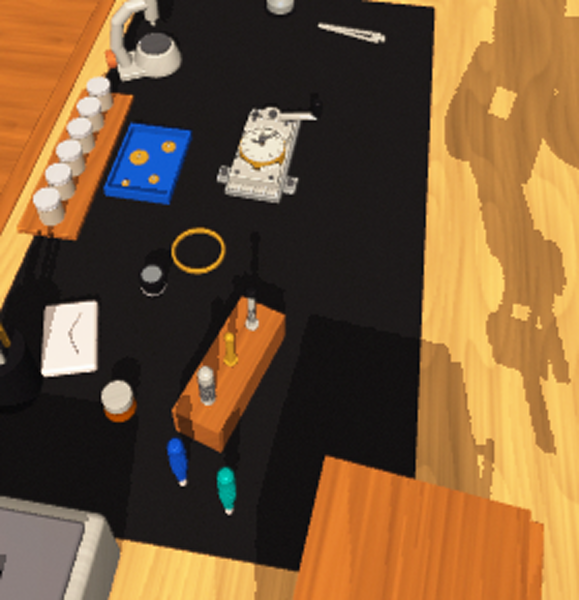

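The scene crop shows the vice with the clock at about full-image (262,218). Its lever's black post is at (252,188). The block holds the screwdriver, the brass pin vise and the grey stout pusher at (418,274), with blue and turquoise decoys beside it. The side view agrees: clock (277,200), post (303,181), pusher (250,316).

```bash
cat > h.py <<'E'
import numpy as np,cv2
from station import bot
from scipy.spatial.transform import Rotation as R
F=np.diag([1,-1,-1.])
def cam(c,o=None):
    k=bot.calibration(c)
    if c!="wrist": V=np.array(k["view"])
    else:
        T=np.eye(4);T[:3,:3]=R.from_euler("xyz",o["eef_rot"],degrees=True).as_matrix();T[:3,3]=o["ee_pos"]
        V=np.linalg.inv(T@np.array(k["mount"]))
    return np.array(k["K"]),F@V[:3,:3],F@V[:3,3]
def plane(C,uv,z):
    K,r,t=C;d=r.T@np.linalg.solve(K,[*uv,1]);c=-r.T@t
    return c+d*(z-c[2])/d[2]
def proj(C,p):
    K,r,t=C;q=K@(r@np.array(p)+t);return q[:2]/q[2]
def tri(Cs,uvs):
    A=[];b=[]
    for (K,r,t),uv in zip(Cs,uvs):
        d=r.T@np.linalg.solve(K,[*uv,1]);d/=np.linalg.norm(d);P=np.eye(3)-np.outer(d,d)
        A.append(P);b.append(P@(-r.T@t))
    return np.linalg.lstsq(np.vstack(A),np.hstack(b),rcond=None)[0]
E
python3 - <<'E'
from h import *
S,D=cam("scene"),cam("side")
f=lambda p:(170+p[0]*340/800,130+p[1]*220/518)
g=lambda p:(150+p[0]*280/579,130+p[1]*290/600)
for n,p,q,z in[("clock",(217,198),(262,146),.053),("grip",(193,135),(316,105),.046),("pusher top",(587,320),(205,373),.122),("pusher base",(577,365),(208,398),.058),("pinvise base",(533,330),(232,362),.055),("sd base",(493,296),(252,325),.055),("lever pivot",(160,182),(272,115),.03),
 ("bezel",(320,333),(198,250),.004),("block corner",(570,440),(222,452),0),("loupe",(354,380),(152,280),.02)]:
    print(n,np.round(tri([S,D],[f(p),g(q)])*1e3),np.round(plane(S,f(p),z)*1e3),np.round(plane(D,g(q),z)*1e3))
E
```

```text
clock [595. -60.  45.] [601. -57.  53.] [594. -51.  53.]
grip [ 525. -154.   48.] [ 525. -153.   46.] [ 525. -160.   46.]
pusher top [587. 359. 120.] [590. 360. 122.] [587. 360. 122.]
pusher base [587. 361.  59.] [586. 361.  58.] [587. 359.  58.]
pinvise base [569. 307.  55.] [569. 307.  55.] [569. 308.  55.]
sd base [554. 255.  57.] [552. 254.  55.] [554. 254.  55.]
lever pivot [ 594. -146.   26.] [ 598. -142.   30.] [ 593. -142.   30.]
bezel [657. 120.   5.] [657. 120.   4.] [658. 119.   4.]
block corner [573. 371. -63.] [623. 382.   0.] [566. 396.   0.]
loupe [703. 191.  25.] [699. 188.  20.] [705. 189.  20.]
```

View pics/scene1.png

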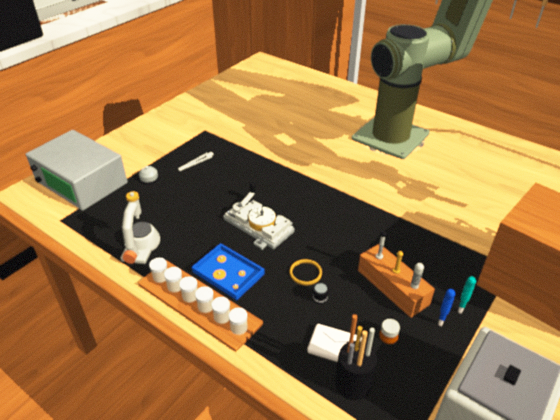

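Run:
```python
from h import *
S,D=cam("scene"),cam("side")
g=lambda p:(150+p[0]*280/579,130+p[1]*290/600)
for z in(0,.1,.2,.3): print(z,[np.round(plane(D,g(q),z)*1e3).tolist() for q in[(325,458),(543,522),(295,600)]],np.round(proj(S,plane(D,g((325,458)),z))))
```

```text
0 [[445.0, 383.0, 0.0], [198.0, 414.0, 0.0], [459.0, 538.0, 0.0]] [445. 269.]
0.1 [[446.0, 423.0, 100.0], [225.0, 451.0, 100.0], [458.0, 561.0, 100.0]] [471. 247.]
0.2 [[446.0, 463.0, 200.0], [253.0, 487.0, 200.0], [457.0, 584.0, 200.0]] [501. 222.]
0.3 [[447.0, 503.0, 300.0], [280.0, 524.0, 300.0], [456.0, 607.0, 300.0]] [536. 192.]
```

The full view shows a tall box at right, from about (485,290) to (560,180), close to the start pose. So I leave upwards and towards -y first.

Emit:
{"fn": "send_rows", "kwargs": {"targets": [[[15,-40,15,0],[20,-40,15,0],[20,-40,15,0],[20,-40,15,-0.14],[25,-40,5,-0.14],[25,-40,0,-0.14],[25,-40,0,-0.14],[25,-40,0,-0.14],[25,-40,0,-0.14],[25,-40,0,-0.14],[25,-40,0,-0.14],[25,-40,0,-0.14]]], "jaw": 0.75}}

```text
time_s: 2.2
ee_pos: [0.4068, 0.078, 0.2709]
eef_rot: [179.9, -0.0, 94.3]
wrist_force: [1.2, 0.1, 0.7]
grip_width: 0.0234
```

Emit:
{"fn": "send_rows", "kwargs": {"targets": [[[25,-40,0,-0.14],[25,-40,0,-0.14],[25,-40,-10,-0.14],[25,-40,-10,-0.14],[20,-30,-10,-0.14],[0,0,-10,-0.14],[0,0,-10,-0.14],[0,0,0,-0.14],[0,0,0,-0.14],[0,0,0,-0.14],[0,0,0,0]]]}}

```text
time_s: 3.3
ee_pos: [0.526, -0.1102, 0.2204]
eef_rot: [180.0, -0.0, 14.4]
wrist_force: [0.3, -0.2, 0.3]
grip_width: 0.0234
```

Run:
```python
from h import *
o=bot.get_obs();a=bot.capture("wrist");cv2.imwrite("pics/w1.png",a)
np.save("w1.npy",np.r_[o["ee_pos"],o["eef_rot"]]);print(o["time_s"],o["ee_pos"],o["eef_rot"],o["grip_width"])
for n,z in[("vice",.03),("lever",.03),("lever_grip",.05),("clock",.044),("boss_top",.059),("minute_hand",.055)]:
    for d in bot.outline_of("wrist",n)[:2]: print(n,np.round(d["uv"]),round(d["conf"],2),d["mask"].sum(),np.round(plane(cam("wrist",o),d["uv"],z)*1e3,1))
```

```text
3.3 [ 0.52599535 -0.11016865  0.22043174] [ 1.79999670e+02 -2.53242918e-04  1.44382926e+01] 0.02338324501254544
vice [285. 113.] 0.71 12457 [600.7 -98.   30. ]
vice [323. 150.] 0.47 1838 [ 576.5 -142.4   30. ]
lever [322. 152.] 0.81 1890 [ 574.  -142.4   30. ]
lever_grip [323. 150.] 0.65 1884 [ 577.8 -139.9   50. ]
clock [247. 107.] 0.66 4714 [596.9 -63.   44. ]
boss_top [249. 110.] 0.56 280 [594.8 -66.4  59. ]
minute_hand [249. 115.] 0.5 229 [591.1 -66.8  55. ]
minute_hand [325. 152.] 0.45 1909 [ 576.1 -141.4   55. ]
```

View pics/w1.png

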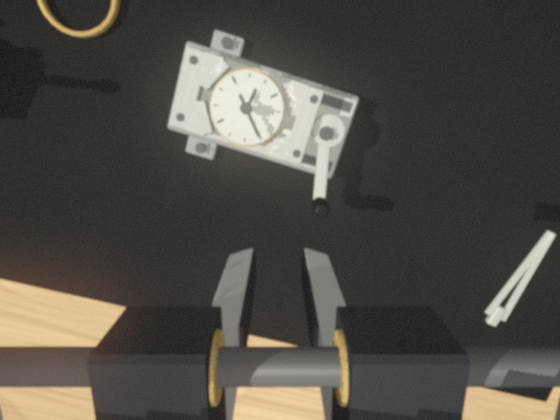

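The wrist view shows the lever post top at (320,207), the pivot at (327,131), the boss at (248,108) and the plate corners at (189,42), (357,97), (331,178) and (169,128).

Run:
```python
from h import *
w=np.load("w1.npy");C=cam("wrist",dict(ee_pos=w[:3],eef_rot=w[3:]))
for n,q,z in[("post",(320,205),.061),("pivot",(327,131),.036),("boss",(248,108),.059),("dial",(248,108),.044)]+[("c",q,.02) for q in[(189,42),(357,97),(331,178),(169,128)]]:
    print(n,np.round(plane(C,q,z)*1e3,1))
```

```text
post [ 528.7 -149.9   61. ]
pivot [ 594.6 -140.6   36. ]
boss [596.5 -64.9  59. ]
dial [596.4 -63.8  44. ]
c [640.2   5.1  20. ]
c [ 632.6 -161.8   20. ]
c [ 550.3 -160.    20. ]
c [558.2   9.4  20. ]
```

Emit:
{"fn": "send_rows", "kwargs": {"targets": [[[0,-20,-40,-0.11],[-1,-20.5,-40,0],[0,0,-40,0],[0,0,0,0]]], "jaw": 0.66}}

```text
time_s: 4.05
ee_pos: [0.5197, -0.1488, 0.0944]
eef_rot: [-179.6, 0.6, 8.1]
wrist_force: [-1.2, 0.9, -1.1]
grip_width: 0.0318
```

Run:
```python
from h import *
o=bot.get_obs();a=bot.capture("wrist");cv2.imwrite("pics/w2.png",a[:330])
np.save("w2.npy",np.r_[o["ee_pos"],o["eef_rot"]]);print(o["time_s"],o["ee_pos"],o["eef_rot"],o["grip_width"])
C=cam("wrist",o)
print("tcp px",proj(C,o["ee_pos"]),"post expected",proj(C,[.525,-.1505,.061]))
```

```text
4.05 [ 0.51971644 -0.14875923  0.09441093] [-179.57548201    0.64604929    8.09750858] 0.031842261090454814
tcp px [277.72061709 264.63998978] post expected [282.32600786 234.48771105]
```

View pics/w2.png

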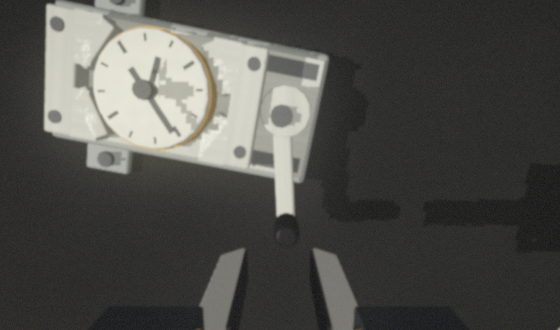

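The post top is at about (286,229), between the fingers and slightly ahead of them. The pivot is at (283,116) and the boss at (143,89).

Run:
```python
from h import *
w=np.load("w2.npy");C=cam("wrist",dict(ee_pos=w[:3],eef_rot=w[3:]))
for n,q,z in[("post",(286,229),.061),("pivot",(283,116),.036),("boss",(143,89),.059),("c",(327,55),.02),("c",(303,181),.02)]:
    print(n,np.round(plane(C,q,z)*1e3,1))
o=bot.get_obs();print(o["ee_pos"],o["eef_rot"],o["wrist_force"])
```

```text
post [ 528.7 -152.2   61. ]
pivot [ 592.4 -141.2   36. ]
boss [596.1 -63.6  59. ]
c [ 632.5 -163.2   20. ]
c [ 551.4 -161.1   20. ]
[ 0.52233906 -0.14954276  0.09774881] [-179.76144641    0.35111597    8.12373933] [ 1.04507072 -1.99006883  0.02756959]
```

Emit:
{"fn": "send_rows", "kwargs": {"targets": [[[1.5,-1,-30,0.02],[0,0,-20,0],[0,0,-12,0],[0,0,0,0],[0,0,0,0]]]}}

```text
time_s: 4.6
ee_pos: [0.5279, -0.152, 0.0402]
eef_rot: [179.9, -0.1, 9.3]
wrist_force: [-0.4, 1.0, -0.4]
grip_width: 0.0318
```

Emit:
{"fn": "send_rows", "kwargs": {"targets": [[[0,0,0,0],[0,0,0,0],[0,0,0,0],[0,0,0,0]]], "jaw": 1, "squeeze": 5}}

```text
time_s: 5.0
ee_pos: [0.5274, -0.152, 0.0396]
eef_rot: [179.9, -0.1, 9.3]
wrist_force: [-1.5, 0.5, 4.8]
grip_width: 0.0158
```

Emit:
{"fn": "send_rows", "kwargs": {"targets": [[[2.2,-9.4,0,0.14],[3.4,-9,0,0.14],[4.7,-8.4,0,0.14],[0,0,0,0]]]}}

```text
time_s: 5.4
ee_pos: [0.5389, -0.1791, 0.0395]
eef_rot: [179.8, -0.2, 33.3]
wrist_force: [2.9, 1.6, 3.1]
grip_width: 0.0158
```

Emit:
{"fn": "send_rows", "kwargs": {"targets": [[[5.8,-7.7,0,0.14],[6.8,-6.8,0,0.14],[7.7,-5.8,0,0.14],[8.4,-4.7,0,0.14],[9,-3.4,0,0.14],[9.4,-2.2,0,0.14],[0,0,0,0]]]}}

```text
time_s: 6.1
ee_pos: [0.5847, -0.2073, 0.0387]
eef_rot: [180.0, -0.1, 81.4]
wrist_force: [1.3, 5.6, 4.2]
grip_width: 0.0159
```

Emit:
{"fn": "send_rows", "kwargs": {"targets": [[[5,0.5,0,0.07],[5,0.5,0,0.05],[3,0,0,0],[0,0,0,0]]]}}

```text
time_s: 6.5
ee_pos: [0.5917, -0.2076, 0.0374]
eef_rot: [-179.3, -0.0, 88.2]
wrist_force: [-9.9, -0.4, 8.5]
grip_width: 0.0205
```

Emit:
{"fn": "send_rows", "kwargs": {"targets": [[[0,0,0,0],[1,0,0,0],[0,0,0,0]]], "squeeze": 20}}

```text
time_s: 6.8
ee_pos: [0.5896, -0.2075, 0.0373]
eef_rot: [-179.0, -0.1, 88.2]
wrist_force: [-16.2, 0.1, 12.8]
grip_width: 0.0155
```

Run:
```python
from h import *
o=bot.get_obs();print(o["ee_pos"],o["eef_rot"],o["wrist_force"],o["ft_torque"],o["grip_width"])
```

```text
[ 0.5895675  -0.20752349  0.03731108] [-1.78968130e+02 -7.78141250e-02  8.81653882e+01] [-16.21127089   0.08189639  12.81068737] [-0.02382003  3.06222394 -0.03536408] 0.015535317904526752
```

Emit:
{"fn": "send_rows", "kwargs": {"targets": [[[-4,0,0,0],[-3,0,0,0],[0,0,0,0],[0,0,30,0],[0,0,40,0],[0,10,45,0],[2,40,20,0],[2,40,0,0],[0,0,0,0],[0,0,0,0]]], "jaw": 0.6}}

```text
time_s: 7.8
ee_pos: [0.595, -0.1174, 0.1734]
eef_rot: [180.0, 0.0, 88.4]
wrist_force: [0.0, -0.5, -1.1]
grip_width: 0.0374
```

Run:
```python
from h import *
o=bot.get_obs();a=bot.capture("wrist");cv2.imwrite("pics/w3.png",a[:340])
np.save("w3.npy",np.r_[o["ee_pos"],o["eef_rot"]]);print(o["time_s"],o["ee_pos"],o["eef_rot"],o["grip_width"])
C=cam("wrist",o)
for n,z in[("lever",.03),("clock",.044),("boss_top",.059)]:
    for d in bot.outline_of("wrist",n)[:2]: print(n,np.round(d["uv"]),round(d["conf"],2),d["mask"].sum(),np.round(plane(C,d["uv"],z)*1e3,1))
```

```text
7.8 [ 0.59499453 -0.1173532   0.17336936] [1.79994978e+02 4.74999638e-02 8.84142199e+01] 0.037371325791351016
lever [278. 249.] 0.76 2086 [ 593.9 -162.2   30. ]
clock [277. 133.] 0.59 5846 [595.3 -58.   44. ]
boss_top [278. 132.] 0.6 5860 [595.9 -56.3  59. ]
```

View pics/w3.png

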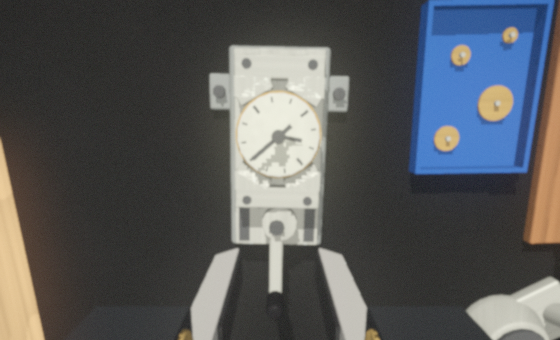

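The lever now points straight along the vice's -y, (277,228) to (274,300). The clock is gripped, with the boss at (278,136).

Run:
```python
from h import *
w=np.load("w3.npy");C=cam("wrist",dict(ee_pos=w[:3],eef_rot=w[3:]))
for q,z in[((278,136),.059),((278,136),.044),((277,228),.036),((231,47),.02),((328,47),.02),((323,244),.02),((233,243),.02)]: print(np.round(plane(C,q,z)*1e3,1))
```

```text
[596.2 -59.2  59. ]
[596.2 -60.1  44. ]
[ 593.1 -140.4   36. ]
[559.6  11.1  20. ]
[639.2   8.9  20. ]
[ 635.8 -162.4   20. ]
[ 551.2 -159.    20. ]
```

Emit:
{"fn": "send_rows", "kwargs": {"targets": [[[0,40,25,0],[0,45,20,0],[0,48,0,0],[0,48,0,0],[0,48,0,0],[0,48,0,0],[0,48,0,0],[-4,48,0,0],[-4,45,0,0],[0,20,0,0],[0,0,0,0]]], "jaw": 0.5}}

```text
time_s: 9.1
ee_pos: [0.5868, 0.3216, 0.2176]
eef_rot: [-180.0, 0.0, 88.5]
wrist_force: [0.9, -0.7, -0.0]
grip_width: 0.0467
```

Run:
```python
from h import *
o=bot.get_obs();a=bot.capture("wrist");cv2.imwrite("pics/w4.png",a[:340])
np.save("w4.npy",np.r_[o["ee_pos"],o["eef_rot"]]);print(o["time_s"],o["ee_pos"],o["eef_rot"],o["grip_width"])
C=cam("wrist",o)
for n,z in[("pusher",.09),("pin_vise",.09),("tool_block",.055)]:
    for d in bot.outline_of("wrist",n)[:3]: print(n,np.round(d["uv"]),round(d["conf"],2),d["mask"].sum(),np.round(plane(C,d["uv"],z)*1e3,1))
print(proj(C,[.587,.360,.125]),proj(C,[.587,.360,.055]))
```

```text
9.1 [0.58675875 0.32159207 0.21761804] [-1.79961374e+02  1.91349247e-02  8.84833666e+01] 0.046715387312362903
pusher [296.  56.] 0.76 706 [602.8 438.5  90. ]
pusher [264. 196.] 0.74 9639 [574.5 329.9  90. ]
pusher [279. 164.] 0.71 579 [588. 356.  90.]
pin_vise [259. 222.] 0.7 465 [569.6 307.4  90. ]
pin_vise [280. 163.] 0.69 553 [589.3 357.3  90. ]
tool_block [264. 196.] 0.85 9493 [573.7 322.7  55. ]
tool_block [326. 334.] 0.58 194 [632.  175.1  55. ]
[277.52685462 165.54518307] [277.67770026 154.99593169]
```

View pics/w4.png

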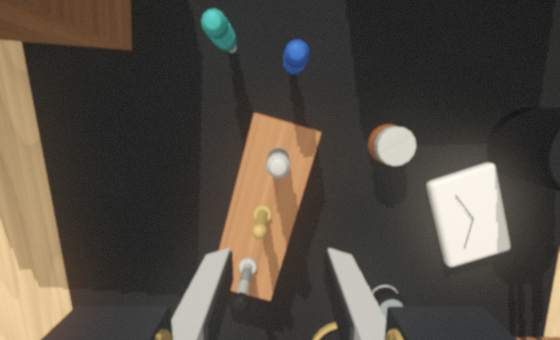

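The stout grey pusher is at (278,162), within about 2 mm of my triangulated position. The box at upper left is clear of it.

Emit:
{"fn": "send_rows", "kwargs": {"targets": [[[0,20,-20,0],[1,19.5,-30,0],[0,0,-40,0],[0,0,-30,0],[0,0,-15,0],[0,0,-6,0],[0,0,0,0]]]}}

```text
time_s: 10.0
ee_pos: [0.5885, 0.3585, 0.0776]
eef_rot: [180.0, 0.0, 88.3]
wrist_force: [-0.2, 1.0, 0.8]
grip_width: 0.0471
```

Emit:
{"fn": "send_rows", "kwargs": {"targets": [[[0,0,0,0],[0,0,0,0],[0,0,0,0],[0,0,0,0],[0,0,0,0]]], "jaw": 1, "squeeze": 8}}

```text
time_s: 10.5
ee_pos: [0.5882, 0.3598, 0.0785]
eef_rot: [179.9, -0.0, 88.3]
wrist_force: [-0.9, -0.0, 2.9]
grip_width: 0.0178
```

Run:
```python
from h import *
o=bot.get_obs();a=bot.capture("wrist");cv2.imwrite("pics/w5.png",a[100:400])
np.save("w5.npy",np.r_[o["ee_pos"],o["eef_rot"]]);print(o["time_s"],o["ee_pos"],o["eef_rot"],o["wrist_force"],o["ft_torque"],o["grip_width"])
C=cam("wrist",o)
for d in bot.outline_of("wrist","pusher")[:3]: print(np.round(d["uv"]),round(d["conf"],2),d["mask"].sum())
print(proj(C,np.r_[o["ee_pos"][:2],.125]),proj(C,np.r_[o["ee_pos"][:2],.055]))
```

```text
10.5 [0.58821125 0.35984388 0.07848996] [ 1.79942150e+02 -3.69327529e-02  8.83483594e+01] [-0.85382208 -0.03390064  2.8662443 ] [-0.05062293  0.2730743  -0.04869638] 0.017823933654030684
[310. 102.] 0.89 1782
[278. 285.] 0.75 3036
[172.  55.] 0.75 3238
[278.99528861 310.50443327] [278.56868291 248.6268883 ]
```

View pics/w5.png

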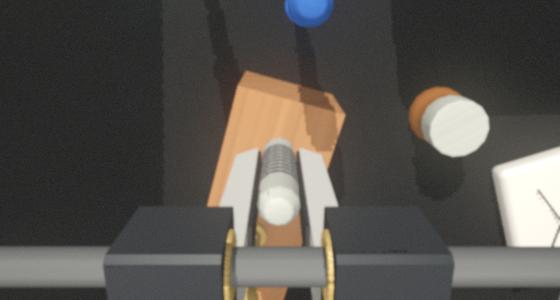

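The pusher is held in the jaws, 17.8 mm wide, with its axis about 2 mm to +y of the tool axis. Now I tighten the grip and lift.

Emit:
{"fn": "send_rows", "kwargs": {"targets": [[[0,0,0,0],[0,0,0,0],[0,0,10,0],[0,0,20,0],[0,0,30,0],[0,0,40,0],[0,0,40,0],[0,-20,5,0],[0,-40,0,0],[0,-45,0,0],[0,-45,0,0],[0,-45,0,0]]], "squeeze": 30}}

```text
time_s: 11.8
ee_pos: [0.5863, 0.1618, 0.2205]
eef_rot: [-179.8, 0.1, 88.3]
wrist_force: [1.7, -0.4, -1.7]
grip_width: 0.0176
```

Emit:
{"fn": "send_rows", "kwargs": {"targets": [[[0,-45,0,0],[0,-45,0,0],[2,-45,0,0],[2,-40,-10,0],[2,-30,-15,0],[2,-21,-20,0],[0,0,-5,0],[0,0,0,0],[0,0,0,0]]]}}

```text
time_s: 12.7
ee_pos: [0.5955, -0.0608, 0.1723]
eef_rot: [-180.0, -0.0, 88.4]
wrist_force: [0.6, 0.3, -1.3]
grip_width: 0.0176
```

Run:
```python
from h import *
o=bot.get_obs();a=bot.capture("wrist");cv2.imwrite("pics/w6.png",cv2.resize(a[60:360,130:430],(600,600),interpolation=cv2.INTER_CUBIC))
s=bot.capture("side");cv2.imwrite("pics/side2.png",s)
np.save("w6.npy",np.r_[o["ee_pos"],o["eef_rot"]]);print(o["time_s"],o["ee_pos"],o["eef_rot"],o["wrist_force"],o["ft_torque"],o["grip_width"])
C=cam("wrist",o)
print("boss",proj(C,[.5962,-.0592,.059]),"tip",proj(C,o["ee_pos"]+[0,.002,-.0655]))
```

```text
12.7 [ 0.59550289 -0.06079961  0.17227567] [-1.79961408e+02 -2.80951846e-02  8.83765572e+01] [ 0.55549926  0.26921521 -1.32317077] [-0.03361783  0.05975721  0.00489439] 0.01764487795778193
boss [279.34681528 207.75819827] tip [278.50117137 224.33562281]
```

View pics/w6.png

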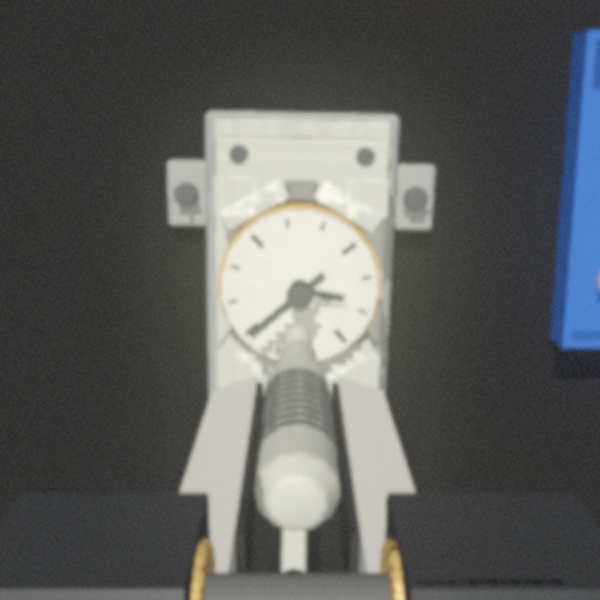

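The boss is at full-image (280,206.5) and the plunger tip at about (279.5,224), both within about 1 px of prediction. The tool is upright, so I lower it to about 8 mm above the boss and look again.

Emit:
{"fn": "send_rows", "kwargs": {"targets": [[[0.5,0,-15,0],[0,0,-15,0],[0,0,-8,0],[0,0,-2,0],[0,0,0,0],[0,0,0,0]]]}}

```text
time_s: 13.4
ee_pos: [0.5967, -0.0616, 0.1327]
eef_rot: [180.0, 0.0, 88.3]
wrist_force: [-0.5, 0.6, -0.8]
grip_width: 0.0175
```

Run:
```python
from h import *
o=bot.get_obs();C=cam("wrist",o);a=bot.capture("wrist")
cv2.imwrite("pics/w7.png",cv2.resize(a[170:290,210:350],(700,600),interpolation=cv2.INTER_CUBIC))
s=bot.capture("side");c=bot.capture("scene")
print(o["time_s"],o["ee_pos"],o["eef_rot"],o["wrist_force"],o["grip_width"])
b=[.5965,-.0588,.059];S,D=cam("scene"),cam("side");t=o["ee_pos"]+[.0005,.002,-.0655]
print("boss",proj(C,b),"tip",t,proj(C,t),"scene",proj(S,b),proj(S,t),"side",proj(D,b),proj(D,t))
def cr(im,p): 
    u,v=np.round(p).astype(int);return cv2.resize(im[v-38:v+22,u-35:u+35],(400,343),interpolation=cv2.INTER_CUBIC)
cv2.imwrite("pics/sd7.png",np.hstack([cr(c,proj(S,b)),cr(s,proj(D,b))]))
```

```text
13.4 [ 0.5967325  -0.06163383  0.13273349] [1.79965292e+02 9.15561827e-03 8.83364792e+01] [-0.45144293  0.55356634 -0.76015562] 0.017465707283474612
boss [277.99436476 219.78042514] tip [ 0.5972325  -0.05963383  0.06723349] [279.10856062 224.25575341] scene [262.57298876 211.19974927] [262.06688062 208.78337838] side [276.28137036 197.29118969] [276.07550794 195.24111844]
```

View pics/w7.png

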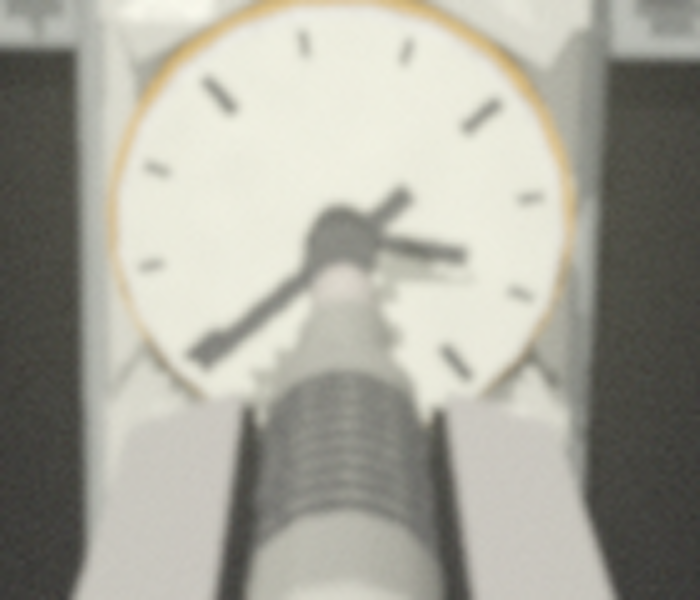

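View pics/sd7.png

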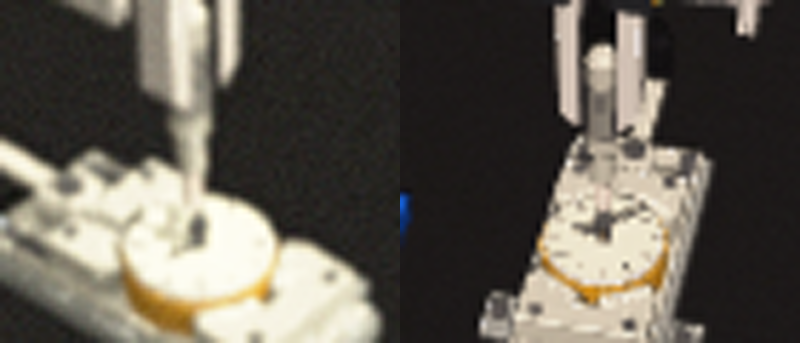

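The boss's top face is centred at about full-image (278.3,219.3). The plunger's column, 278.4, matches it, but the depth along the view (y) needs finer reading. I'll do that numerically from averaged frames, because only one picture view is left.

Run:
```python
from h import *
o=bot.get_obs();C=cam("wrist",o)
a=np.mean([bot.capture("wrist").astype(float) for _ in range(8)],0);np.save("avg.npy",a)
p=a[202:250,276:281].mean(1)
for i,r in enumerate(p): print(202+i,np.round(r).astype(int).tolist(),np.round(a[202+i,268:290].mean(1)).astype(int).tolist())
b=np.array([.5965,-.0588,.059]);t=o["ee_pos"]+[0,0,-.0655]
print(o["ee_pos"],o["eef_rot"]);print("tip0",proj(C,t),"front rim",proj(C,t+[0,.0045,0]),"sleeve front at z-20 rim",proj(C,o["ee_pos"]+[0,.006,-.0455]),"handle lower front",proj(C,o["ee_pos"]+[0,.009,-.0235]))
print("boss",proj(C,b),"front top",proj(C,b+[0,.0055,0]),"front bot",proj(C,b+[0,.0055,-.006]))
```

```text
202 [224, 238, 239] [233, 234, 234, 233, 234, 234, 234, 233, 233, 234, 234, 234, 233, 234, 234, 233, 233, 233, 233, 232, 232, 232]
203 [224, 238, 239] [233, 233, 234, 233, 233, 234, 233, 234, 234, 234, 234, 233, 234, 233, 233, 233, 233, 233, 232, 232, 232, 231]
204 [223, 238, 238] [233, 233, 234, 233, 233, 234, 234, 233, 233, 233, 233, 233, 233, 233, 233, 233, 233, 233, 232, 232, 231, 230]
205 [223, 238, 239] [233, 233, 233, 233, 233, 234, 234, 233, 233, 233, 234, 233, 233, 232, 233, 233, 233, 232, 232, 232, 230, 227]
206 [223, 238, 238] [233, 233, 233, 233, 233, 233, 233, 233, 233, 234, 233, 233, 233, 232, 233, 233, 233, 233, 232, 230, 225, 217]
207 [223, 237, 238] [233, 233, 233, 233, 233, 233, 233, 233, 233, 233, 233, 233, 233, 233, 233, 232, 233, 232, 229, 223, 212, 196]
208 [222, 236, 236] [233, 233, 233, 233, 233, 232, 233, 232, 231, 231, 231, 231, 232, 232, 232, 232, 232, 228, 221, 208, 189, 168]
209 [214, 228, 228] [232, 232, 232, 232, 232, 231, 230, 227, 224, 222, 222, 224, 226, 230, 231, 231, 227, 218, 203, 183, 162, 147]
210 [194, 207, 208] [232, 232, 232, 232, 231, 227, 2
[... 4852 characters left out ...]
33, 133, 135, 138, 141, 142, 139, 135, 133, 131, 130, 132, 137, 141, 146]
248 [135, 143, 143] [132, 130, 134, 139, 138, 133, 130, 132, 134, 137, 141, 145, 146, 141, 135, 130, 129, 128, 131, 132, 132, 133]
249 [135, 144, 144] [126, 127, 134, 138, 137, 134, 132, 132, 134, 137, 141, 145, 146, 141, 134, 131, 130, 130, 129, 132, 131, 128]
[ 0.59692303 -0.06170023  0.1331745 ] [1.79923060e+02 1.79073771e-02 8.83343363e+01]
tip0 [278.38828509 227.06250869] front rim [278.20014201 220.74535123] sleeve front at z-20 rim [278.18901306 227.32788578] handle lower front [278.10658097 233.71824648]
boss [277.64254083 219.50923455] front top [277.41494163 211.96310237] front bot [277.4168383  209.81591932]
```

The plunger rim reads at row 222.4 and the boss's front base rim at row 210.5. That puts the tip about 3.5 mm short of the boss in y and almost exact in x. I correct that, go closer and measure again.

Emit:
{"fn": "send_rows", "kwargs": {"targets": [[[-0.2,3.4,0,0],[0,0,-2.5,0],[0,0,-2,0],[0,0,0,0],[0,0,0,0]]]}}

```text
time_s: 14.45
ee_pos: [0.5961, -0.0581, 0.1277]
eef_rot: [-180.0, -0.0, 88.3]
wrist_force: [0.1, -0.2, -1.0]
grip_width: 0.0175
```

```bash
cat > m.py <<'E'
from h import *
o=bot.get_obs();C=cam("wrist",o)
a=np.mean([bot.capture("wrist").astype(float) for _ in range(8)],0);np.save("avg2.npy",a)
for r in range(206,236): print(r,np.round(a[r,266:292].mean(1)).astype(int).tolist())
t=o["ee_pos"]+[0,0,-.0655]
print(o["time_s"],o["ee_pos"],o["eef_rot"],o["wrist_force"]);print("tip0 front rim",proj(C,t+[0,.0045,0]))
b=np.array([.5966,-.0593,.059]);print("boss",proj(C,b),"front top",proj(C,b+[0,.0055,0]),"front bot",proj(C,b+[0,.0055,-.006]))
E
python3 m.py
```

```text
206 [233, 234, 233, 233, 234, 234, 234, 233, 233, 234, 233, 233, 233, 234, 234, 234, 235, 235, 234, 234, 234, 234, 234, 233, 232, 232]
207 [233, 233, 234, 234, 234, 234, 234, 234, 234, 233, 233, 233, 234, 234, 234, 234, 234, 234, 234, 234, 233, 234, 233, 233, 232, 232]
208 [233, 233, 233, 234, 233, 234, 234, 234, 234, 234, 233, 234, 233, 234, 233, 234, 234, 234, 234, 234, 233, 233, 233, 233, 232, 232]
209 [233, 233, 233, 234, 234, 234, 234, 234, 234, 234, 234, 234, 234, 234, 234, 234, 234, 233, 234, 233, 233, 233, 232, 232, 232, 231]
210 [233, 233, 233, 234, 234, 234, 234, 234, 234, 234, 234, 234, 234, 234, 234, 233, 233, 234, 233, 233, 233, 233, 232, 232, 231, 231]
211 [233, 233, 233, 233, 233, 234, 233, 233, 234, 234, 234, 234, 234, 234, 234, 234, 233, 233, 233, 233, 232, 233, 232, 231, 230, 229]
212 [233, 233, 233, 233, 234, 234, 234, 234, 233, 234, 234, 234, 234, 233, 234, 233, 233, 233, 233, 233, 233, 232, 231, 229, 224, 221]
213 [233, 233, 233, 233, 233, 233, 233, 234, 234, 234, 234, 233, 233, 233, 233, 233, 233, 233, 233, 233, 233, 231, 228, 221, 210, 204]
214 [233, 233, 233, 
[... 2533 characters left out ...]
, 202, 207]
233 [195, 174, 154, 146, 153, 169, 179, 185, 189, 190, 191, 191, 190, 188, 187, 185, 182, 179, 176, 181, 190, 194, 193, 198, 211, 220]
234 [164, 148, 140, 146, 161, 175, 183, 186, 189, 191, 191, 191, 190, 189, 187, 185, 181, 178, 173, 172, 175, 182, 186, 197, 213, 224]
235 [143, 137, 140, 151, 168, 179, 184, 187, 189, 191, 191, 191, 191, 188, 187, 185, 182, 178, 173, 168, 166, 172, 183, 193, 209, 224]
14.45 [ 0.59607146 -0.05810602  0.12771712] [-1.79978736e+02 -2.05634988e-03  8.83394714e+01] [ 0.09996323 -0.20287209 -1.02288715]
tip0 front rim [278.36694422 220.77695817]
boss [279.36014915 227.35197415] front top [279.13911836 219.72606588] front bot [279.11784539 217.37748711]
```

The tip is now about 0.5 mm short in y and 0.2 mm in x. I trim those while pressing slowly and watch the force; the baseline is -1.0 N, the pusher's weight.

Emit:
{"fn": "send_rows", "kwargs": {"targets": [[[0.2,0.5,0,0],[0,0,-1,0],[0,0,-1,0],[0,0,-1,0],[0,0,-1,0],[0,0,-1,0],[0,0,-1,0],[0,0,-1,0],[0,0,0,0],[0,0,0,0]]]}}

```text
time_s: 15.85
ee_pos: [0.5964, -0.0576, 0.121]
eef_rot: [180.0, 0.0, 88.3]
wrist_force: [-0.5, -0.0, 1.0]
grip_width: 0.0176
```

```bash
cat > f.py <<'E'
from h import *
f=[]
for _ in range(6): bot.capture("wrist");o=bot.get_obs();f.append(np.r_[o["wrist_force"],o["ee_pos"]*1e3])
print(o["time_s"],np.round(np.mean(f,0),2),np.round(np.std(f,0),2),o["eef_rot"],o["grip_width"])
E
python3 f.py
```

```text
16.15 [-5.0000e-01  1.5000e-01  3.7000e-01  5.9639e+02 -5.7620e+01  1.2098e+02] [0.56 0.57 0.21 0.01 0.01 0.01] [1.79997210e+02 1.91697264e-03 8.83409385e+01] 0.017404385386721677
```

Emit:
{"fn": "send_rows", "kwargs": {"targets": [[[0,0,-1,0],[0,0,-1,0],[0,0,-1,0],[0,0,0,0],[0,0,0,0]]]}}

```text
time_s: 16.65
ee_pos: [0.5964, -0.0576, 0.118]
eef_rot: [180.0, -0.0, 88.3]
wrist_force: [-0.4, -0.4, 1.7]
grip_width: 0.0172
```

```bash
python3 f.py
```

```text
16.95 [-7.8000e-01  2.1000e-01  1.7600e+00  5.9642e+02 -5.7630e+01  1.1804e+02] [0.53 0.59 0.46 0.01 0.01 0.02] [1.79996942e+02 9.72879468e-04 8.83409620e+01] 0.017641834997065637
```

Emit:
{"fn": "send_rows", "kwargs": {"targets": [[[0,0,-1,0],[0,0,-1,0],[0,0,0,0],[0,0,0,0]]]}}

```text
time_s: 17.35
ee_pos: [0.5964, -0.0576, 0.1161]
eef_rot: [180.0, 0.0, 88.3]
wrist_force: [-1.5, 1.1, 2.6]
grip_width: 0.0174
```

```bash
python3 f.py
python3 - <<'E'
from h import *
a=np.mean([bot.capture("wrist").astype(float) for _ in range(4)],0)[190:250,243:313]
s=np.mean([bot.capture("side").astype(float) for _ in range(4)],0)[155:220,245:310]
r=lambda x:cv2.resize(x.astype(np.uint8),(400,400),interpolation=cv2.INTER_CUBIC)
cv2.imwrite("pics/end.png",np.hstack([r(a),r(s)]))
o=bot.get_obs();C=cam("wrist",o);print(proj(C,o["ee_pos"]+[0,0,-.0615]),o["time_s"])
E
```

```text
17.65 [-8.6000e-01  1.1000e-01  2.4000e+00  5.9644e+02 -5.7630e+01  1.1603e+02] [0.46 0.37 0.31 0.02 0.01 0.01] [1.79990784e+02 1.92956111e-03 8.83394058e+01] 0.017337708547652802
[278.51615037 228.83823974] 18.05
```

View pics/end.png

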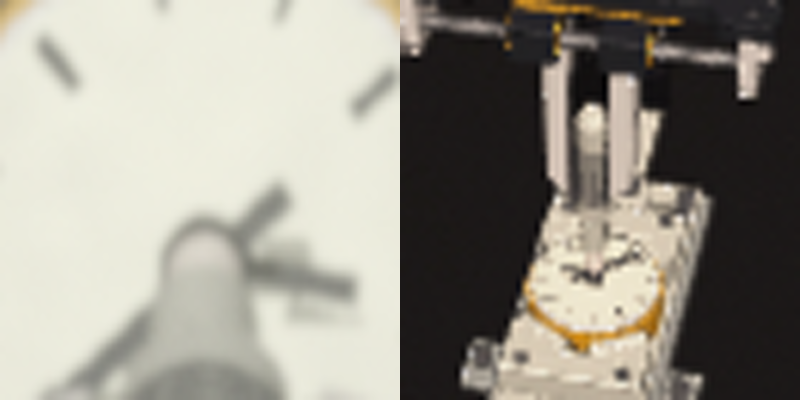

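The plunger sits centred on the boss, with an even dark rim of boss showing around it, and the tool is upright. Force and height both put the plunger about 4 to 4.5 mm in. Handing in.

```bash
python3 -c "
from station import bot
print(bot.job_done(), bot.get_obs()['time_s'])"
```

```text
the job is handed in; nothing more can be done
the job is handed in; nothing more can be done
```

I closed the cam lever, took the grey stout pusher from the tool block and pressed the minute hand. The job was handed in at about 18 s with the pusher still held on the boss under a light push. No verdict came back, so this rests on my own checks.

- **Lever:** I swung it by its post until it stood firm against about 16 N. The next wrist picture showed it pointing straight along the vice's -y, with the clock gripped.
- **Minute hand:** The net push at the end was about 3.4 N, above the roughly 2 N the hand needs. It rose by about 1.4 N over 2.9 mm and then 0.6 N over the last 2 mm. That is roughly the plunger's 0.5 N per mm, as expected if the hand was already home, but the force readings are noisy.
- **Plunger:** Force puts it about 3.8 mm in and height about 4.5 mm in, out of 10 mm, so it is not bottomed.
- **Centring:** The last wrist picture shows the tip centred on the boss to within about 0.5 mm, with an even rim showing all round.
- **Upright:** The gripper was vertical to within about 0.1°. The pusher may lean 1 to 2° in the jaws: its top read about 2 mm to +y of the tool axis and its tip about 1.2 mm to -y.
- **Disagreement:** My first estimate of the tip, taken from the handle's offset, was about 3 mm off in y. I corrected it from close-up pictures before pressing.

I saw no sign that the gripper touched the clock or that anything else on the bench moved, though I did not check every item at the end.

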